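# Shut and start the pin polisher

## Robot

A 6-joint arm with a two-finger parallel gripper is mounted at the origin on the work surface. World frame = base frame: x ahead of the robot, y to its left, z up, the work surface at z = 0. Lengths are in m, angles in rad, forces in N, time in s.
With the tool pointing down it reaches from about 0.15 to 0.775 m from the base axis. Payload 6.1 kg.
Tool frame: the origin (TCP) lies on the centre line of the jaws, within the pads' length; the fingertips stand 22 mm ahead of it and the grasp point (between the pads) lies 3 mm ahead of it; y points along the fingers, x is the direction in which the jaws open and shut, and the axes are right-handed (so a half turn about y gives the same grasp; the last joint's range is limited). The gripper opens to 85 mm and grips with 20 to 120 N. Pads are 22 mm wide; open, the fingers measure 114 mm over their backs; the gripper's body (76 mm by 85 mm) begins 54 mm behind the grasp point. The pads swing forward as they close: fully open they stand 13 mm farther back than shut.
Start: joints at [-1.335, 0.126, -0.04, 1.405, 0, 1.571], TCP at [0.123, -0.51, 0.253] pointing down, gripper open.
Joint ranges: [-2.72, 2.72], [-0.95, 1.95], [-1.27, 1.35], [-1.78, 2.02], [-1.46, 1.47], [-3.14, 3.14]. Speed limits (rad/s): [2.39, 2.39, 3.01, 3.14, 3.14, 3.14].

## Interface

Orientations are given as a unit quaternion [x, y, z, w].
In Python, from cell import r, imaging gives the robot as it stands.
- The arm moves only by the shell command python3 -m inch 'ROWS'. ROWS is JSON, a list of rows, each a list of 7 numbers: the closure, from 0 (fully open) to 1 (shut), then the shift along the tool's x, y, z in units of 50 mm (1.0 is 50 mm), then the turn, a rotation vector about the tool's x, y, z in units of 6 degrees (1.0 is 6 degrees). A call has 1 to 10 rows; each row is the pose to reach, as a shift and turn from the pose commanded when the call began, along the tool's axes at that moment; what a row does not reach only later rows make up. A row lasts 1/10 s, in which the tool goes at most 50 mm and 8.59 degrees, less where a joint would pass 70% of its speed; a pose out of reach is approached as far as the arm can. A call with a gripper value outside its range is refused whole. The fingers move at their own pace and stop on an object; the grip force is fixed at half the most. Time passes only in rows, so rows that repeat a pose let the fingers close. It gives the time, the measured TCP pose, the force and the opening at its end, in the units of the state.
- r.get_state(): the state, without advancing time (a new reading comes with each control period).
- imaging.snapshot(name): name is "side" or "top" or "wrist"; returns (picture, depth): 400x640x3 uint8, red, green, blue; 400x640 float32, m along the optical axis (not along the pixel's ray), 0 where there is no reading.
- imaging.calibration(name): a dict with "fov_y" (degrees; the focal length in pixels is half the picture's height over the tangent of half this angle, whatever the lens; pixels are square), "cx", "cy" (the principal point, pixels), "k1" (the pictures are not rectified: a ray, as slopes to the right and down, at radius r is drawn at 1 + k1 r^2 times it, then the intrinsics apply), "rvec" (rotation vector, rad) and "tvec" (3), from world to camera coordinates, as OpenCV has them. Camera axes: x right, y down, z forward; pixel columns grow to the right and rows downward; lengths in m; the calibration is good to about 2 mm. A picture is of the moment at which its call begins: read the wrist's pose just before it. calibration takes no time and is no camera call; for the wrist camera it gives the pose at the moment of the call.
- r.job_done(): hands the job in, once; it reports no verdict.
The state is a dict: "clock": time; "joints": joint angles; "joint_vel": joint speeds; "tau": joint torques, N m; "ee_pos": TCP position; "orientation": TCP orientation; "contact_force": force on the tool from outside, world axes, zero at the start; "wrist_torque": the same for the moment, N m; "width": opening from 0.0 (shut) to 1.0 (fully open).
Only numpy, scipy, OpenCV 4.12 (cv2) and the standard library are available. Lean on these libraries where they do the work, as an engineer would, in place of code of your own. Each camera call takes 0.05 s, during which the arm holds its last target. There are 200 camera calls.

## Task

Start the magnetic polisher on the jeweller's bench with the tips of the closed fingers: push its open lid down until it is fully shut, then press the raised near end of the power rocker until it has tipped right over, then press the round start key fully down for a moment and let it come back up. Leave the square stop key unpressed, do not swing the lid further open, and do not move the jar, brick, scraper or steel block that stand around the machine.

Things in the scene. Friction and masses are not known exactly. Their poses are not given: they have to be found in the camera images.
- machine: Grey fixed bench polisher. Origin on the bench surface (z = 0); x from its front (robot side) to its back, y left. Front: control deck, x -150 to -45 mm, y -125 to 125, top at z 70, with three black 70 x 62 mm switch modules at x = -100, y = -80, 0, 80 (which is where changes; turned like the machine). Rear: tub, x -45 to 155, rim at z 100, under the lid. Position and yaw change.
- lid (a joint): Hinge of the flat aluminium lid (198 mm long, 236 wide, 10 thick), rad: 0 shut, grows as its front edge swings up; starts at 0.5 to 0.85. Hinge line along machine y at its x = 150 mm, z = 106 mm (lid's mid-thickness). Shut, its top is at z 111 mm. Stays where left; pushed down 100 mm in front of the hinge (machine x = 50 mm) it moves under 1 to 4 N and stops hard when shut.
- lid_edge (a point): Middle of the lid's front edge, on its upper face, 198 mm from the hinge line; moves with the lid.
- rocker (a joint): White rectangular paddle switch (64 mm front to back, 34 wide, 10 thick) on one module, hinged across its middle 26 mm above the deck (z 96 mm); rad: 0 is off (near, robot-side end raised by 0.25 rad), 0.5 is on (near end down by 0.25 rad, at its stop). Plain friction, about 1 to 3 N at the pressing place; no spring; stays where left.
- rocker_end (a point): Place to press on the rocker: on its upper face, 24 mm to the robot side of its middle, 8 mm in from its near end. When off it is about 11 mm above the hinge, when on about 1 mm below it; fingertips wider than a point may meet the paddle nearer its middle and then need not go so low.
- start (a joint): Travel in m of the round white start key (36 mm across, upright push key): 0 is up, 0.006 fully down. Spring: starts to move at about 1.5 N, fully down at 5 N; comes back up by itself.
- start_top (a point): Middle of the round start key's top face, 28 mm above the deck (z 98 mm) when up.
- stop (a joint): Travel in m of the square white stop key (32 x 32 mm), sprung like the start key; not to be pressed.
- stop_top (a point): Middle of the square stop key's top face, 28 mm above the deck (z 98 mm) when up.
- jar: Loose glass jar with a steel cap, 60 mm across, 90 mm tall, standing to the left of the machine's control deck; origin at the centre of its underside. Bystander.
- brick: Loose soldering brick, 110 x 70 x 35 mm, lying to the right of the machine; origin at the centre of its underside. Bystander.
- scraper: Loose hand tool with a wooden handle, 170 mm long, 26 mm high, lying in front of the machine roughly along its front; origin under its middle. Bystander.
- bench_block: Loose square steel block, 60 x 60 x 20 mm, lying to the left of the machine's tub; origin at the centre of its underside. Bystander.

How it is judged:
On the way, in this order (a step that is already met when the one before it is completed fails the run):
1. the lid is shut (value of joint lid below 0.05 rad), for 0.2 s.
2. the rocker is tipped to on (value of joint rocker above 0.4 rad), for 0.1 s.
3. the round start key is pressed down (value of joint start above 0.0045 m), for 0.05 s.
At the end, for the whole second after the job is handed in: Lid shut (within 0.05 rad), rocker tipped over to on (above 0.4 of 0.5 rad), start and stop keys back up (within 1.5 mm), bystanders at rest within 15 mm of where they began (value of joint lid below 0.05 rad and value of joint rocker above 0.4 rad and value of joint each of start, stop below 0.0015 m and distance of each of jar, brick, scraper, bench_block from where it was at the start of the episode below 0.015 m and linear speed of each of jar, brick, scraper, bench_block below 0.02 m/s); the robot touches nothing.
It fails at once if the stop key is pressed (over 2.5 mm) (value of joint stop above 0.0025 m).
It fails at once if the lid is swung further open (beyond 1.0 rad) (value of joint lid above 1 rad).
It fails at once if the rocker is worked while the lid is open (value of joint rocker above 0.25 rad and value of joint lid above 0.1 rad).
It fails at once if the start key is pressed before the lid is shut and the rocker is on (value of joint start above 0.003 m and (value of joint lid above 0.1 rad or value of joint rocker below 0.3 rad)).
It fails at once if a bystander is moved more than 15 mm or lifted (distance of any of jar, brick, scraper, bench_block from where it was at the start of the episode above 0.015 m).
It also fails if it takes over 54 s, if anything falls off the work surface, if the arm or the gripper's body presses on something with over 40 N, if the wrist force passes 120 N, or if a joint passes its speed limit or range.

## Working session

There is one attempt and no reset: what is moved stays moved. The work goes in short steps, Python scripts to look and compute and a shell command to move; the robot and the scene stay as the last step left them, time stands still between calls to the robot, and variables do not carry over. Pictures are saved under pics/ and viewed, about 8 in all and at most 12, crops included, and the job is handed in when it is done.

```bash
ls; mkdir -p pics; cat > h.py <<'E'
import numpy as np, cv2
from cell import r, imaging
def cam(name):
    c=imaging.calibration(name); f=200/np.tan(np.radians(c["fov_y"])/2)
    K=np.array([[f,0,c["cx"]],[0,f,c["cy"]],[0,0,1]]); R=cv2.Rodrigues(np.array(c["rvec"],float))[0]
    return K,np.array([c["k1"],0,0,0.]),R,np.array(c["tvec"],float)
def rays(C,px):
    K,d,R,t=C
    n=cv2.undistortPoints(np.array(px,float).reshape(-1,1,2),K,d)[:,0]
    n=np.c_[n,np.ones(len(n))]
    return -R.T@t, n@R, n
def onplane(C,px,z):
    o,D,_=rays(C,px); return o+D*((z-o[2])/D[:,2])[:,None]
def bydepth(C,px,dep):
    o,D,_=rays(C,px); return o+D*np.array([dep[int(v),int(u)] for u,v in px])[:,None]
def cloud(C,dep):
    v,u=np.mgrid[0:400,0:640]; o,D,_=rays(C,np.c_[u.ravel(),v.ravel()]); P=o+D*dep.ravel()[:,None]; P[dep.ravel()==0]=np.nan
    return P.reshape(400,640,3)
def proj(C,P):
    K,d,R,t=C; return cv2.projectPoints(np.array(P,float).reshape(-1,1,3),cv2.Rodrigues(R)[0],t,K,d)[0][:,0]
E
python3 - <<'E'
from h import *
for n in("top","side"):
    C=cam(n); p,d=imaging.snapshot(n); np.savez(n+".npz",p=p,d=d); cv2.imwrite(f"pics/{n}0.png",p[...,::-1])
    print(n,-C[2].T@C[3],C[2][2],(d>0).mean())
print(r.get_state())
E
```

```text
pics
top [0.42975802 0.05191631 0.95314941] [ 0.17234211 -0.02040509 -0.98482579] 0.996140625
side [0.48719082 0.9111415  0.60103375] [ 0.11798817 -0.85466859 -0.50558915] 0.9960546875
{'clock': 0.1, 'joints': array([-1.33499277e+00,  1.26326453e-01, -4.05290104e-02,  1.40539036e+00,
       -1.34571227e-06,  1.57081717e+00]), 'joint_vel': array([ 0.00016827, -0.00102462,  0.00069641,  0.00030435,  0.00142858,
        0.00092183]), 'tau': array([ 3.18694119e-04, -4.36902237e+01,  3.53606951e+01,  1.36018984e-02,
       -3.75952538e-05,  1.01524344e-05]), 'ee_pos': array([ 0.12257256, -0.51013926,  0.25259269]), 'orientation': array([-0.55502166,  0.43812286, -0.4373173 ,  0.55565537]), 'contact_force': array([-0.47120847, -0.44283782,  0.79177185]), 'wrist_torque': array([-0.00960351,  0.02138564,  0.00080557]), 'width': 1.000039317680119}
```

View pics/top0.png

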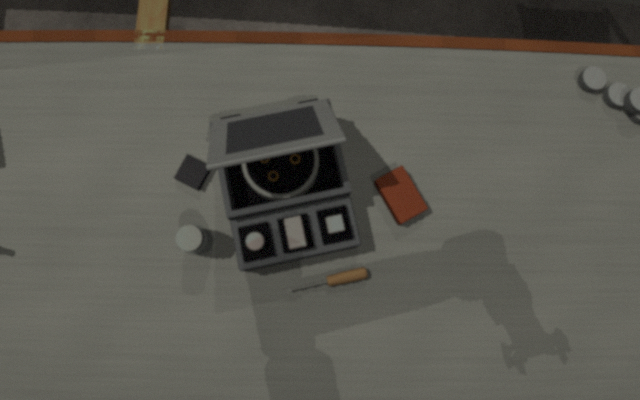

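View pics/side0.png

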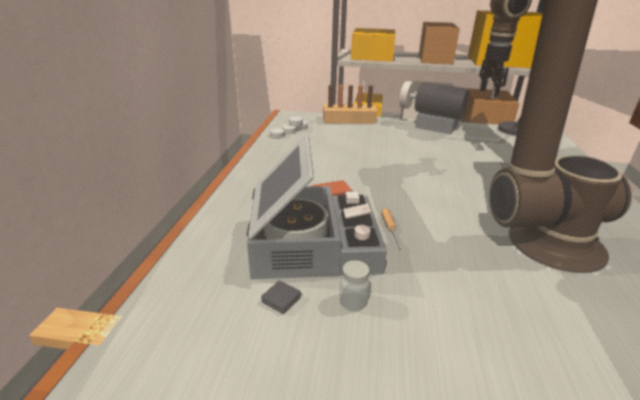

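```bash
python3 - <<'E'
from h import *
from scipy.spatial.transform import Rotation as Ro
print(Ro.from_quat(r.get_state()["orientation"]).as_matrix().round(3))
z=np.load("top.npz");C=cam("top");P=cloud(C,z["d"]);p=z["p"].astype(int)
# white small blobs
m=((p.min(2)>170)&(P[...,2]>.06)&(P[...,2]<.14)).astype(np.uint8)
n,l,s,c=cv2.connectedComponentsWithStats(m)
for i in range(1,n):
    if s[i,4]>60: print(s[i],c[i].round(1),np.nanmedian(P[l==i],0).round(4),p[l==i].mean(0).round())
E
```

```text
[[ 0.234 -0.     0.972]
 [-0.972  0.001  0.234]
 [-0.001 -1.    -0.   ]]
```

Top view (picture 1): round key near (255,241), rocker (295,232), square key (335,224), deck corners about (239,268), (357,245); open lid from (210,165)-(343,145). Side view (picture 2) shows the lid open about 45°, the jar at the left of the deck and the scraper in front.

```bash
python3 - <<'E'
from h import *
z=np.load("top.npz");C=cam("top");P=cloud(C,z["d"]);p=z["p"].astype(int)
m=((p.min(2)>125)&(P[...,2]>.08)&(P[...,2]<.125)).astype(np.uint8); m[:190]=0;m[:,:235]=0;m[:,365:]=0
n,l,s,c=cv2.connectedComponentsWithStats(m); w=[]
for i in range(1,n):
    if s[i,4]>60:
        zz=np.nanmedian(P[l==i],0)[2]; w.append(onplane(C,[c[i]],.098)[0]); print(s[i],c[i].round(1),np.nanmedian(P[l==i],0).round(4),w[-1].round(4),"zrange",np.nanpercentile(P[l==i][:,2],[5,95]).round(4))
        print("  box",cv2.minAreaRect(np.argwhere(l==i)[:,::-1].astype(np.float32)))
w=sorted(w,key=lambda a:-a[1])
v=w[0]-w[-1]; yaw=np.arctan2(-v[0],v[1]); print("yaw from keys",yaw,np.degrees(yaw),"len",np.linalg.norm(v))
c,s=np.cos(yaw),np.sin(yaw); M=np.array([[c,-s],[s,c]])
mid=(w[0]+w[-1])[:2]/2; o=mid-M@[-.1,0]; print("origin",o)
# check: cloud in machine frame
Q=P.copy(); Q[...,:2]=(P[...,:2]-o)@M
dk=(Q[...,2]>.06)&(Q[...,2]<.08)&(Q[...,0]<-.03)&(Q[...,0]>-.18)&(abs(Q[...,1])<.15); print("deck x",np.percentile(Q[dk][:,0],[1,99]),"y",np.percentile(Q[dk][:,1],[1,99]),"z",np.median(Q[dk][:,2]))
# lid
L=(Q[...,2]>.125)&(abs(Q[...,1])<.13)&(Q[...,0]>-.1)&(Q[...,0]<.17)
q=Q[L]; a=np.polyfit(q[:,0],q[:,2],1); print("lid angle",-np.arctan(a[0]),a,"front x",np.percentile(q[:,0],[1,99]),"zmax",np.percentile(q[:,2],99),"y",np.percentile(q[:,1],[1,99]))
E
```

```text
Traceback (most recent call last):
IndexError: list index out of range
```

```bash
python3 - <<'E'
from h import *
z=np.load("top.npz");C=cam("top");P=cloud(C,z["d"]);p=z["p"].astype(int)
for u,v in [(255,241),(295,232),(335,224),(240,235),(300,255),(270,125),(340,300),(190,238),(295,205)]: print((u,v),p[v,u],P[v,u].round(4),z["d"][v,u])
E
```

```text
(255, 241) [108 101  93] [0.4952 0.1649 0.0966] 0.8525221
(295, 232) [114 110 104] [0.5135 0.0877 0.1009] 0.8529973
(335, 224) [115 118 113] [0.5307 0.0102 0.0981] 0.86034536
(240, 235) [21 20 21] [0.5081 0.1978 0.0767] 0.8736742
(300, 255) [59 58 57] [0.471  0.0781 0.0662] 0.8800341
(270, 125) [48 47 47] [0.7035 0.1357 0.1742] 0.8125719
(340, 300) [90 90 81] [ 0.3805 -0.0065  0.0009] 0.9304672
(190, 238) [115 116 106] [0.4994 0.2935 0.0891] 0.8580541
(295, 205) [32 29 28] [0.5698 0.0899 0.08  ] 0.8832297
```

```bash
cat > m.py <<'E'
from h import *
z=np.load("top.npz");C=cam("top");P=cloud(C,z["d"]);p=z["p"].astype(int)
m=((p.min(2)>75)&(P[...,2]>.08)&(P[...,2]<.125)).astype(np.uint8); m[:205]=0;m[:,:238]=0;m[:,355:]=0;m[258:]=0
n,l,s,c=cv2.connectedComponentsWithStats(m); w=[]
for i in range(1,n):
    if s[i,4]>60:
        zz=np.nanmedian(P[l==i],0)[2]; w.append(onplane(C,[c[i]],.098)[0]); print(s[i],c[i].round(1),np.nanmedian(P[l==i],0).round(4),w[-1].round(4),"zrange",np.nanpercentile(P[l==i][:,2],[5,95]).round(4))
w=sorted(w,key=lambda a:-a[1])
v=w[0]-w[-1]; yaw=np.arctan2(-v[0],v[1]); print("yaw from keys",yaw,np.degrees(yaw),"len",np.linalg.norm(v))
c,s=np.cos(yaw),np.sin(yaw); M=np.array([[c,-s],[s,c]])
mid=(w[0]+w[-1])[:2]/2; o=mid-M@[-.1,0]; print("origin",o)
Q=P.copy(); Q[...,:2]=(P[...,:2]-o)@M
dk=(Q[...,2]>.06)&(Q[...,2]<.08)&(Q[...,0]<-.03)&(Q[...,0]>-.18)&(abs(Q[...,1])<.15); print("deck x",np.percentile(Q[dk][:,0],[1,99]),"y",np.percentile(Q[dk][:,1],[1,99]),"z",np.median(Q[dk][:,2]))
L=(Q[...,2]>.125)&(abs(Q[...,1])<.13)&(Q[...,0]>-.1)&(Q[...,0]<.17)
q=Q[L]; a=np.polyfit(q[:,0],q[:,2],1); print("lid angle",-np.arctan(a[0]),a,"front x",np.percentile(q[:,0],[1,99]),"zmax",np.percentile(q[:,2],99),"y",np.percentile(q[:,1],[1,99]))
from scipy.spatial.transform import Rotation as Ro
st=r.get_state(); T=Ro.from_quat(st["orientation"]).as_matrix(); tip=st["ee_pos"]+.022*T[:,1]
def world(x,y,z_): return np.r_[o+M@[x,y],z_]
def go(name,g): print(name,"world",g.round(4),"shift units",((g-tip)@T/.05).round(2))
if __name__=="__main__":
    go("above lid",world(.0,0,.28)); go("rocker end",world(-.124,0,.107)); go("start",np.r_[w[0][:2],.098])
    x=T[:,0]; print("jaw dir in machine",M.T@x[:2],"wanted turn: jaw to machine y, deg",np.degrees(np.arctan2((M@[0,-1])[1],(M@[0,-1])[0])-np.arctan2(x[1],x[0])))
E
python3 m.py
```

```text
[326 215  18  18 252] [334.6 223.4] [0.5324 0.0103 0.0968] [0.5319 0.011  0.098 ] zrange [0.094 0.099]
[285 216  21  32 486] [294.6 231.7] [0.5137 0.0888 0.0995] [0.5144 0.0887 0.098 ] zrange [0.0925 0.1066]
[246 232  17  18 229] [254.1 240.4] [0.4968 0.1667 0.097 ] [0.4962 0.1666 0.098 ] zrange [0.094  0.0994]
yaw from keys 0.2252180621451661 12.904044431033109 len 0.15962254713910504
origin [0.61152113 0.11109877]
deck x [-0.15000974 -0.04528974] y [-0.12369794  0.12204997] z 0.0698233360313506
lid angle 0.8068873611238924 [-1.04392916  0.27228628] front x [0.01362241 0.13663253] zmax 0.25353587982958 y [-0.11497017  0.11519089]
above lid world [0.6115 0.1111 0.28  ] shift units [-9.8  -0.97 12.41]
rocker end world [0.4907 0.0834 0.107 ] shift units [-9.82  2.49  9.93]
start world [0.4962 0.1666 0.098 ] shift units [-11.41   2.67  10.43]
jaw dir in machine [ 0.01056445 -0.99994314] wanted turn: jaw to machine y, deg -0.6053103039142816
```

The machine fits well: yaw 12.9°, deck edges within 1-3 mm, tool axes already aligned (x = −machine y, y = down, z = machine x). I'm lifting and moving part of the way with the fingers shut, watching joint 6.

```bash
python3 -m inch '[[1,0,-1,0,0,0,0],[1,-1,-1.4,1,0,0,0],[1,-2,-1.4,2,0,0,0],[1,-3,-1.4,3,0,0,0],[1,-3.5,-1.4,4,0,0,0],[1,-4,-1.4,5,0,0,0],[1,-4,-1.4,5,0,0,0],[1,-4,-1.4,5,0,0,0]]'; cat > s.py <<'E'
import contextlib,io
with contextlib.redirect_stdout(io.StringIO()):
    from m import *
q=M.T@(tip[:2]-o)
print("tip machine mm",(q*1000).round(1),(tip[2]*1000).round(1),"joints",st["joints"].round(3),"F",st["contact_force"].round(1),"w",round(st["width"],3),"t",st["clock"])
print("axes in machine: x",(M.T@T[:2,0]).round(3),T[2,0].round(3),"y",T[:,1].round(3),"z",(M.T@T[:2,2]).round(3))
import sys
if len(sys.argv)>3:
    g=world(*[float(a)/1000 for a in sys.argv[1:4]]); print("shift units",((g-tip)@T/.05).round(2))
E
python3 s.py 50 0 300
```

```text
clock: 0.9
ee_pos: [0.3205, -0.255, 0.3232]
orientation: [-0.556, 0.437, -0.437, 0.556]
contact_force: [-0.9, -1.3, 0.8]
width: -0.002
tip machine mm [-365.4 -291.8] 301.2 joints [-6.720e-01 -8.100e-02 -9.900e-02  1.553e+00  1.000e-03  2.230e+00] F [-0.9 -1.3  0.8] w -0.002 t 0.9
axes in machine: x [ 0.014 -1.   ] -0.0 y [ 0.     0.001 -1.   ] z [1.    0.014]
shift units [-5.72  0.03  8.39]
```

Joint 6 would reach its limit, so I'm turning the tool −24° about its y on the way.

```bash
python3 -m inch '[[1,-0.6,0,0.8,0,-0.8,0],[1,-1.2,0,1.6,0,-1.6,0],[1,-1.8,0,2.4,0,-2.4,0],[1,-2.4,0,3.2,0,-3.2,0],[1,-3,0,4,0,-4,0],[1,-3.6,0,4.8,0,-4,0],[1,-4.2,0,5.6,0,-4,0],[1,-4.2,0,5.6,0,-4,0],[1,-4.2,0,5.6,0,-4,0]]'; python3 s.py 50 0 300
```

```text
clock: 1.8
ee_pos: [0.5425, 0.0131, 0.3221]
orientation: [0.635, -0.313, 0.311, -0.634]
contact_force: [-0.1, -0.7, -0.4]
width: 0.004
tip machine mm [-89.2 -80.1] 300.1 joints [ 0.024  0.174  0.167  1.567 -0.     2.509] F [-0.1 -0.7 -0.4] w 0.004 t 1.8
axes in machine: x [ 0.419 -0.908] -0.001 y [-0.002 -0.    -1.   ] z [0.908 0.419]
shift units [-0.29 -0.    3.2 ]
```

```bash
python3 -m inch '[[1,-0.1,0,1,0,0,0],[1,-0.2,0,2,0,0,0],[1,-0.3,0,3,0,0,0],[1,-0.3,0,3.2,0,0,0],[1,-0.3,0,3.2,0,0,0],[1,-0.3,0.4,3.2,0,0,0],[1,-0.3,0.8,3.2,0,0,0],[1,-0.3,1.2,3.2,0,0,0],[1,-0.3,1.6,3.2,0,0,0],[1,-0.3,1.6,3.2,0,0,0]]'; python3 s.py 50 0 111
```

```text
clock: 2.8
ee_pos: [0.658, 0.1191, 0.2418]
orientation: [0.635, -0.314, 0.312, -0.633]
contact_force: [-0.5, -1.2, -0.5]
width: 0.001
tip machine mm [47.  -2.6] 219.8 joints [ 0.179  0.413  0.31   1.472 -0.     2.668] F [-0.5 -1.2 -0.5] w 0.001 t 2.8
axes in machine: x [ 0.414 -0.91 ] -0.001 y [-0.003 -0.001 -1.   ] z [0.91  0.414]
shift units [-0.02  2.18  0.08]
```

```bash
python3 - <<'E'
from h import *
p,d=imaging.snapshot("side"); cv2.imwrite("pics/side1.png",cv2.resize(p[90:310,200:440,::-1],None,fx=2.5,fy=2.5))
E
```

```text
(no output)
```

View pics/side1.png

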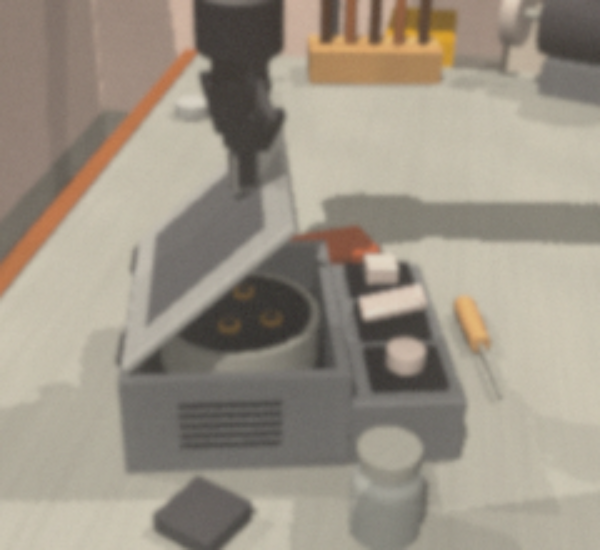

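Picture 3: the fingertip has met the upper face of the lid (crop 245,195) and the lid is about to be pushed. Continuing down.

```bash
python3 -m inch '[[1,0,0.3,0,0,0,0],[1,0,0.6,0,0,0,0],[1,0,0.9,0,0,0,0],[1,0,1.2,0,0,0,0],[1,0,1.5,0,0,0,0],[1,0,1.8,0,0,0,0],[1,0,2,0,0,0,0],[1,0,2.15,0,0,0,0],[1,0,2.2,0,0,0,0],[1,0,2.2,0,0,0,0]]'; python3 s.py 50 0 111
```

```text
clock: 3.85
ee_pos: [0.6601, 0.1212, 0.1335]
orientation: [-0.634, 0.313, -0.313, 0.634]
contact_force: [-0.0, 0.1, 0.6]
width: 0.002
tip machine mm [49.6 -1. ] 111.5 joints [0.182 0.424 0.09  1.237 0.    2.669] F [-0.   0.1  0.6] w 0.002 t 3.85
axes in machine: x [ 0.416 -0.909] 0.0 y [ 0.  0. -1.] z [0.909 0.416]
shift units [-0.01  0.01  0.02]
```

```bash
python3 -m inch '[[1,0,0.03,0,0,0,0],[1,0,0.05,0,0,0,0],[1,0,0.05,0,0,0,0],[1,0,0.05,0,0,0,0]]'; python3 s.py
```

```text
clock: 4.25
ee_pos: [0.6604, 0.1214, 0.133]
orientation: [-0.634, 0.312, -0.313, 0.635]
contact_force: [-2.9, -0.9, 8.9]
width: -0.001
tip machine mm [50.  -0.9] 111.0 joints [ 0.182  0.423  0.087  1.233 -0.     2.669] F [-2.9 -0.9  8.9] w -0.001 t 4.25
axes in machine: x [ 0.416 -0.909] 0.001 y [ 0.002  0.    -1.   ] z [0.909 0.416]
```

Hard stop felt at tip z 111.0 mm, so the lid is shut. Lifting and moving above the rocker's near end.

```bash
python3 -m inch '[[1,0,-0.5,0,0,0,0],[1,0,-0.9,0,0,0,0],[1,-0.36,-0.9,-0.8,0,0,0],[1,-0.72,-0.9,-1.6,0,0,0],[1,-1.1,-0.9,-2.4,0,0,0],[1,-1.45,-0.9,-3.16,0,0,0],[1,-1.45,-0.9,-3.16,0,0,0],[1,-1.45,-0.9,-3.16,0,0,0]]'; python3 s.py -124 0 107
python3 - <<'E'
from h import *
p,d=imaging.snapshot("side"); cv2.imwrite("pics/side2.png",cv2.resize(p[90:310,200:440,::-1],None,fx=2.5,fy=2.5))
E
```

```text
clock: 5.05
ee_pos: [0.4904, 0.0827, 0.1769]
orientation: [-0.634, 0.312, -0.313, 0.635]
contact_force: [0.1, -0.1, 1.1]
width: 0.001
tip machine mm [-124.4   -0.7] 154.9 joints [ 0.167  0.083 -0.255  1.23   0.     2.654] F [ 0.1 -0.1  1.1] w 0.001 t 5.05
axes in machine: x [ 0.416 -0.909] 0.001 y [ 0.002  0.001 -1.   ] z [0.909 0.416]
shift units [-0.01  0.96  0.01]
```

View pics/side2.png

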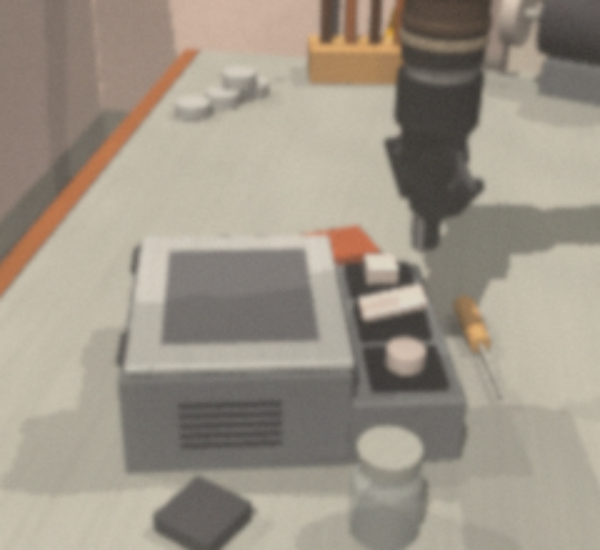

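Picture 4: lid shut and flat; the fingers hang above the near end of the rocker, whose raised end is at crop (425,292). Pressing down.

```bash
python3 -m inch '[[1,0,0.4,0,0,0,0],[1,0,0.8,0,0,0,0],[1,0,0.95,0,0,0,0],[1,0,1.05,0,0,0,0],[1,0,1.12,0,0,0,0],[1,0,1.16,0,0,0,0],[1,0,1.16,0,0,0,0]]'; python3 s.py -124 0 96
```

```text
clock: 5.8
ee_pos: [0.4905, 0.0826, 0.1185]
orientation: [-0.634, 0.313, -0.313, 0.634]
contact_force: [-5.1, -0.9, 4.2]
width: 0.003
tip machine mm [-124.3   -0.7] 96.5 joints [ 0.167  0.11  -0.356  1.105 -0.     2.654] F [-5.1 -0.9  4.2] w 0.003 t 5.8
axes in machine: x [ 0.416 -0.909] 0.0 y [ 0.  0. -1.] z [0.909 0.416]
shift units [-0.01  0.01  0.01]
```

```bash
python3 -m inch '[[1,0,0.03,0,0,0,0],[1,0,0.05,0,0,0,0],[1,0,0.05,0,0,0,0],[1,0,0.05,0,0,0,0]]'; python3 s.py -124 0 96
```

```text
clock: 6.2
ee_pos: [0.4906, 0.0826, 0.118]
orientation: [-0.634, 0.312, -0.313, 0.635]
contact_force: [-9.7, -1.6, 17.3]
width: -0.002
tip machine mm [-124.1   -0.8] 96.0 joints [ 0.167  0.109 -0.358  1.102 -0.     2.654] F [-9.7 -1.6 17.3] w -0.002 t 6.2
axes in machine: x [ 0.416 -0.909] 0.001 y [ 0.002  0.    -1.   ] z [0.909 0.416]
shift units [-0.01 -0.    0.01]
```

Firm stop felt (17 N). Lifting and moving above the start key, then looking.

```bash
python3 -m inch '[[1,0,-0.5,0,0,0,0],[1,0,-1,0,0,0,0],[1,-0.6,-1,0.5,0,0,0],[1,-1.27,-1,1.11,0,0,0],[1,-1.27,-1,1.11,0,0,0],[1,-1.27,-1,1.11,0,0,0]]'; python3 s.py -100 80 98
python3 - <<'E'
from h import *
p,d=imaging.snapshot("side"); cv2.imwrite("pics/side3.png",cv2.resize(p[150:270,280:410,::-1],None,fx=4.5,fy=4.5,interpolation=cv2.INTER_CUBIC))
E
```

```text
clock: 6.8
ee_pos: [0.4964, 0.1679, 0.1656]
orientation: [-0.634, 0.312, -0.312, 0.635]
contact_force: [0.6, 0.5, -0.0]
width: -0.001
tip machine mm [-99.5  81. ] 143.6 joints [ 0.326  0.137 -0.219  1.214 -0.     2.811] F [ 0.6  0.5 -0. ] w -0.001 t 6.8
axes in machine: x [ 0.418 -0.908] 0.001 y [ 0.001  0.    -1.   ] z [0.908 0.418]
shift units [ 0.01  0.91 -0.02]
```

View pics/side3.png

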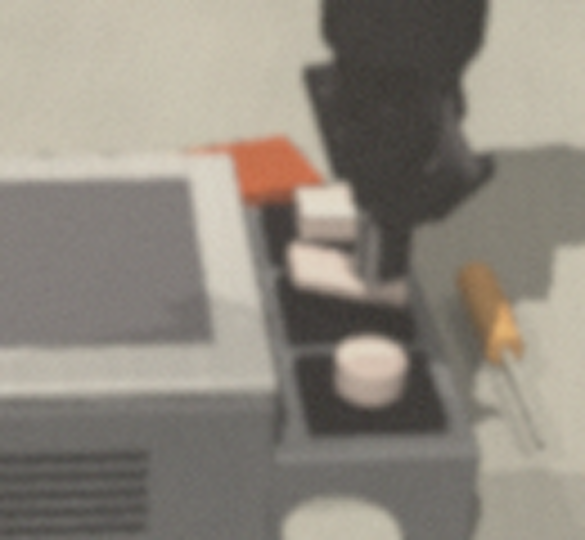

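Picture 5: the rocker is tipped to on (far end up at (320,270), near end down at (390,292)); the tip hangs above the round key at (370,360). Pressing the key about 6 mm.

```bash
python3 -m inch '[[1,0,0.5,0,0,0,0],[1,0,0.85,0,0,0,0],[1,0,0.95,0,0,0,0],[1,0,1.03,0,0,0,0],[1,0,1.04,0,0,0,0],[1,0,1.05,0,0,0,0],[1,0,1.05,0,0,0,0],[1,0,1.05,0,0,0,0]]'; python3 s.py -100 80 92
```

```text
clock: 7.65
ee_pos: [0.496, 0.166, 0.114]
orientation: [0.634, -0.313, 0.313, -0.634]
contact_force: [-2.5, -3.0, 4.8]
width: -0.003
tip machine mm [-100.3   79.3] 92.0 joints [ 3.230e-01  1.590e-01 -3.090e-01  1.102e+00 -1.000e-03  2.811e+00] F [-2.5 -3.   4.8] w -0.003 t 7.65
axes in machine: x [ 0.416 -0.91 ] 0.001 y [ 0.001 -0.001 -1.   ] z [0.91  0.416]
shift units [-0.01  0.    0.01]
```

```bash
python3 -m inch '[[1,0,0.03,0,0,0,0],[1,0,0.04,0,0,0,0],[1,0,0.04,0,0,0,0]]'; python3 s.py; python3 -m inch '[[1,0,-0.5,0,0,0,0],[1,0,-1,0,0,0,0],[1,0,-2,0,0,0,0],[1,0,-2.5,-1,0,0,0],[1,0,-2.5,-2,0,0,0],[1,0,-2.5,-3,0,0,0],[1,0,-2.5,-3,0,0,0],[1,0,-2.5,-3,0,0,0]]'
python3 s.py
python3 - <<'E'
from h import *
p,d=imaging.snapshot("top"); p0=np.load("top.npz")
cv2.imwrite("pics/top4.png",cv2.resize(p[80:300,160:450,::-1],None,fx=2.5,fy=2.5)); np.savez("top4.npz",p=p,d=d)
p,d=imaging.snapshot("side"); cv2.imwrite("pics/side4.png",cv2.resize(p[140:320,220:420,::-1],None,fx=3.2,fy=3.2))
E
```

```text
clock: 7.95
ee_pos: [0.496, 0.1661, 0.1138]
orientation: [-0.634, 0.312, -0.314, 0.634]
contact_force: [-7.4, -4.2, 17.9]
width: -0.0
tip machine mm [-100.2   79.3] 91.8 joints [ 3.240e-01  1.580e-01 -3.110e-01  1.100e+00 -1.000e-03  2.811e+00] F [-7.4 -4.2 17.9] w -0.0 t 7.95
axes in machine: x [ 0.416 -0.91 ] 0.002 y [ 0.002 -0.    -1.   ] z [0.91  0.416]
clock: 8.75
ee_pos: [0.3766, 0.0748, 0.2371]
orientation: [-0.633, 0.312, -0.314, 0.635]
contact_force: [-0.1, 0.4, -0.2]
width: 0.001
tip machine mm [-237.    17.1] 215.1 joints [ 0.196 -0.143 -0.341  1.369  0.     2.685] F [-0.1  0.4 -0.2] w 0.001 t 8.75
axes in machine: x [ 0.415 -0.91 ] 0.001 y [ 0.003  0.001 -1.   ] z [0.91  0.415]
```

View pics/top4.png

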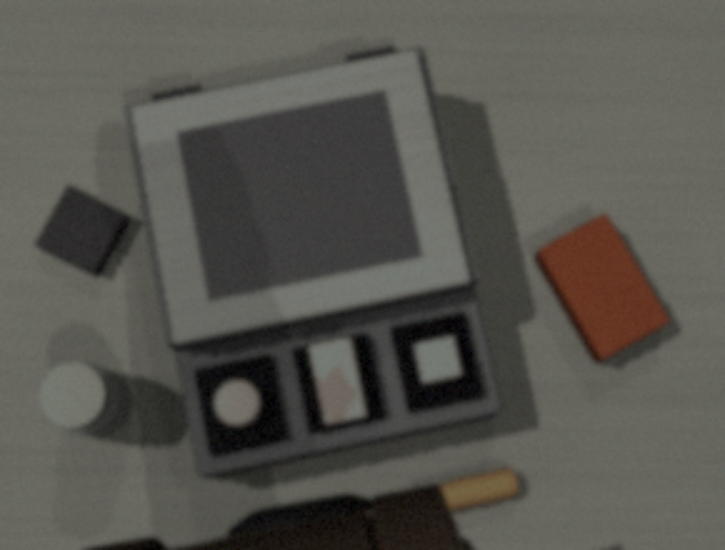

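View pics/side4.png

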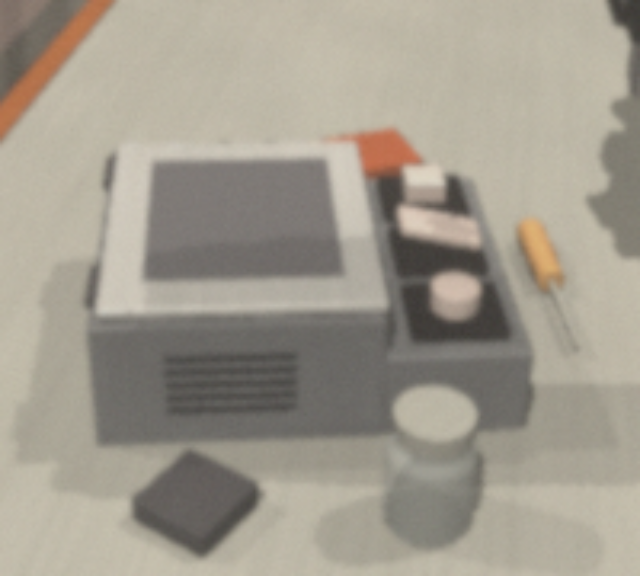

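Pictures 6 and 7: the lid is flat shut, the rocker is on, both keys are up, and the bystanders are undisturbed. One quick depth check, then I'll hand in.

```bash
python3 - <<'E'
import contextlib,io
with contextlib.redirect_stdout(io.StringIO()):
    from m import *
P=cloud(C,np.load("top4.npz")["d"]); Q=P.copy(); Q[...,:2]=(P[...,:2]-o)@M
def zat(x,y,h=.006):
    k=(abs(Q[...,0]-x)<h)&(abs(Q[...,1]-y)<h)&(Q[...,2]>.05); return np.nanmedian(Q[k][:,2]).round(4)
print("start",zat(-.1,.08),"stop",zat(-.1,-.08),"rocker near/far",zat(-.122,0),zat(-.078,0),"lid front/back",zat(-.03,0),zat(.12,0))
r.job_done()
E
```

```text
start 0.0969 stop 0.0971 rocker near/far 0.0948 0.106 lid front/back 0.1098 0.1108
the job is handed in; nothing more can be done
```

The polisher is started and the job is handed in, at about 9 s on the robot's clock. With the closed fingertips I did the three steps in order:
- **Lid:** pushed down until it met a hard stop, with the tip at z 111.0 mm.
- **Rocker:** its near end pressed over until it met its stop, at about 17 N.
- **Start key:** pressed fully down, with the tip at z 91.8 mm and about 18 N at the stop, then released and the arm backed clear.

**Last checks (depth from the top camera):**
- The lid is flat, 109.8 mm at the front and 110.8 mm at the back.
- The rocker is on, with its near end at 94.8 mm and its far end at 106 mm.
- The start key reads 96.9 mm and the stop key 97.1 mm, so both are up within about 1 mm.
- I only looked at the bystanders and did not measure them. The jar, brick, scraper and block look undisturbed, and the arm never came near them. In the last top view the arm hid part of the scraper, but the side view showed all of it.

No check failed or disagreed.

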